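Push the loaded specimen tray home against its sprung stop

ROBOT

A 6-joint arm with a two-finger parallel gripper is mounted at the origin on the work surface. World frame = base frame: x ahead of the robot, y to its left, z up, the work surface at z = 0. Lengths are in m, angles in rad, forces in N, time in s.
With the tool pointing down it reaches from about 0.35 to 0.8 m from the base axis. Payload 7.3 kg.
Tool frame: the origin (TCP) lies between the finger pads; the fingertips stand 19 mm ahead of it and the grasp point (between the pads) is the TCP; z points along the fingers, y is the line along which they close (so a half turn about z gives the same grasp; the last joint's range is limited). The gripper opens to 85 mm and grips with 20 to 120 N. Pads are 22 mm wide; open, the fingers measure 114 mm over their backs; the gripper's body (76 mm by 85 mm) begins 54 mm behind the grasp point. The pads swing forward as they close: fully open they stand 13 mm farther back than shut.
Start: joints at [-1.357, 0.342, 1.524, -0, 1.275, -0.146], TCP at [0.185, -0.491, 0.25] pointing down, gripper open.
Joint ranges: [-2.53, 2.53], [-0.77, 2.02], [0.04, 2.7], [-1, 4.14], [0.28, 2.66], [-3.11, 3.11]. Speed limits (rad/s): [2.57, 2.57, 3.14, 3.14, 3.14, 3.14].

INTERFACE

Orientations are given as a unit quaternion [x, y, z, w].
In Python, from cell import env gives the robot as it stands.
- The arm moves only by the tool apply_moves, never from a script. Its argument "increments" is a list of rows, each an object with "linear": the shift along the tool's x, y, z in cm, a list of three; "turn": the turn about the tool's z in units of 8 degrees (1.0 is 8 degrees); "claw": the closure, from 0 (fully open) to 1 (shut). A call has 1 to 5 rows; each row is the pose to reach, as a shift and turn from the pose commanded when the call began, along the tool's axes at that moment; what a row does not reach only later rows make up. A row lasts 1/10 s, in which the tool goes at most 50 mm and 8.59 degrees, less where a joint would pass 70% of its speed; a pose out of reach is approached as far as the arm can. A call with a gripper value outside its range is refused whole. The fingers move at their own pace and stop on an object; "force" is the grip in N (left out, the last holds). Time passes only in rows, so rows that repeat a pose let the fingers close. It gives the time, the measured TCP pose, the force, the opening and the grip force at its end, in the units of the state.
- env.get_obs(): the state, without advancing time (a new reading comes with each control period).
- env.snapshot(name): name is "scene" or "top"; returns a dict with "img" (420x560x3 uint8, red, green, blue), "z_map" (420x560 float32, m along the optical axis (not along the pixel's ray), 0 where there is no reading), "fx", "fy", "cx", "cy" (pixels), "dist_coeffs" ([k1, k2, p1, p2, k3] as OpenCV has them; the pictures are not rectified), "rvec" (rotation vector, rad) and "tvec" (3), from world to camera coordinates, as OpenCV has them. Camera axes: x right, y down, z forward; pixel columns grow to the right and rows downward; lengths in m; the calibration is good to about 2 mm. A picture is of the moment at which its call begins.
- env.finish_job(): hands the job in; it is judged then, once.
The state is a dict: "clock": time; "joints": joint angles; "dq": joint speeds; "joint_efforts": joint torques, N m; "position": TCP position; "orientation": TCP orientation; "contact_force": force on the tool from outside, world axes, zero at the start; "torque": the same for the moment, N m; "opening": opening from 0.0 (shut) to 1.0 (fully open); "finger_force": force on a finger pad.
Only numpy, scipy, OpenCV 4.12 (cv2) and the standard library are available. Lean on these libraries where they do the work, as an engineer would, in place of code of your own. Each camera call takes 0.05 s, during which the arm holds its last target. There are 200 camera calls.

TASK

Two aluminium trays stand pulled out in the two bays of the specimen reader. Push the one that carries the black round specimen straight into its bay by its upright tab until you feel it meet the sprung stop hidden inside and press that stop in a little, then let go; do not ram the stop to its end, and leave the empty tray where it is.

Things in the scene. Friction and masses are not known exactly. Their poses are not given: they have to be found in the camera images.
- sample_tray_tab (a point): centre of the push tab of the tray to push: loose aluminium tray 180 x 70 x 10 mm, 0.26 kg, with a black disc (40 diameter, 20 tall) on it. Tab: upright plate flush with the tray's outer end, 8 thick (x), 40 wide (y), 42 tall (z); table 43 below this point. x points into the bay (push direction, level), z up. Guides leave 2 play each side; it slides easily, under 1 N. Free space outside the tab.
- empty_tray_tab (a point): centre of the push tab of the other tray, alike but with no disc on it, in the neighbouring bay 120 mm to one side; to be left alone. Either tray may be in either bay. Axes as for the first.
- reader: low white reader, fixed: housing 200 deep, 250 wide, 74 high, two bays (centres 60 mm either side of the middle), and before them a grey apron 180 long, 12 high, with guides up to 22 mm above the table, on which the trays slide. Origin: on the table under the middle of the bays' mouths; x into the bays, z up. When the tray is home its tab is still over 20 mm outside the mouth.
- stop (a joint): travel (m) of the sprung stop hidden in the loaded tray's bay: 0 untouched, grows as the tray presses it, 0.027 at its end. The tray meets it 45 to 75 mm on from its start. It yields at about 2.5 N, then 0.5 N more per mm (push about 5 N at 4 mm, 8 N at 10 mm, 13 N at 20 mm). Let go, it stays where it is or springs back to about 5 mm. Pressed in by 3 to 20 mm is right.
Mind the look-alikes: they are no part of the job. Leave any green or pink look-alike of the part that bears sample_tray_tab alone.

How it is judged:
At the end, for the whole second after the job is handed in: The loaded tray lies flat (within 7 degrees) in its bay and the sprung stop has been left pressed in by more than 1.5 mm and less than 22 mm; the empty tray is within 12 mm of where it stood (value of joint stop between 0.0015 and 0.022 m and angle between sample_tray_tab's own z axis and vertical below 0.12 rad and distance of empty_tray_tab from where it was at the start of the episode below 0.012 m); the robot touches nothing.
It fails at once if the stop is rammed: pressed in by more than 22 mm (value of joint stop above 0.022 m).
It fails at once if the empty tray is moved by more than 12 mm (distance of empty_tray_tab from where it was at the start of the episode above 0.012 m).
It also fails if it takes over 35 s, if anything falls off the work surface, if the arm or the gripper's body presses on something with over 40 N, if the wrist force passes 120 N, or if a joint passes its speed limit or range.

## Working session

There is one attempt and no reset: what is moved stays moved. The work goes in short steps, Python scripts to look and compute and a tool call to move; the robot and the scene stay as the last step left them, time stands still between calls to the robot, and variables do not carry over. Pictures are saved under pics/ and viewed, at most 10 in all, crops included, and the job is handed in when it is done.

Besides the shell and the picture viewer there is one more tool, called after "Request:" by a JSON object that holds its "fn" and its "kwargs". apply_moves: Moves the arm, as the interface text tells. Its arguments: {"type":"object","properties":{"increments":{"type":"array"},"force":{"type":"number"}},"required":["increments"]}

```bash
mkdir -p pics && cat > h.py <<'E'
import numpy as np, cv2
from cell import env
def snap(n):
    s=env.snapshot(n); np.savez('pics/'+n+'.npz',**s); return s
def pts(s):
    z=s['z_map']; h,w=z.shape
    K=np.array([[s['fx'],0,s['cx']],[0,s['fy'],s['cy']],[0,0,1.]])
    u,v=np.meshgrid(np.arange(w),np.arange(h))
    n=cv2.undistortPoints(np.stack([u,v],-1).reshape(-1,1,2).astype(np.float64),K,np.array(s['dist_coeffs'],float)).reshape(h,w,2)
    c=np.dstack([n*z[...,None],z]); R=cv2.Rodrigues(np.array(s['rvec'],float))[0]
    P=(c-np.array(s['tvec'],float).ravel())@R; P[z==0]=np.nan
    return P
E
python3 - <<'E'
from h import *
for n in('scene','top'):
    s=snap(n); cv2.imwrite(f'pics/{n}0.png',s['img'][...,::-1])
o=env.get_obs(); print({k:np.round(v,3) for k,v in o.items()})
E
```

```text
{'clock': np.float64(0.1), 'joints': array([-1.357,  0.343,  1.525,  0.   ,  1.275, -0.146]), 'dq': array([ 0.002,  0.001, -0.004,  0.   , -0.001, -0.   ]), 'joint_efforts': array([ 2.0000e-03, -4.3445e+01, -2.4649e+01, -0.0000e+00,  5.0000e-03,
       -0.0000e+00]), 'position': array([ 0.185, -0.491,  0.25 ]), 'orientation': array([ 0.984,  0.179, -0.   , -0.001]), 'contact_force': array([-0.716, -0.523, -0.583]), 'torque': array([-0.034, -0.028,  0.016]), 'finger_force': np.float64(0.0), 'opening': np.float64(0.998)}
```

View pics/scene0.png

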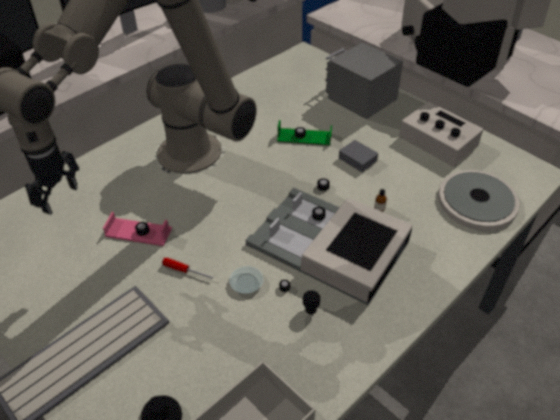

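View pics/top0.png

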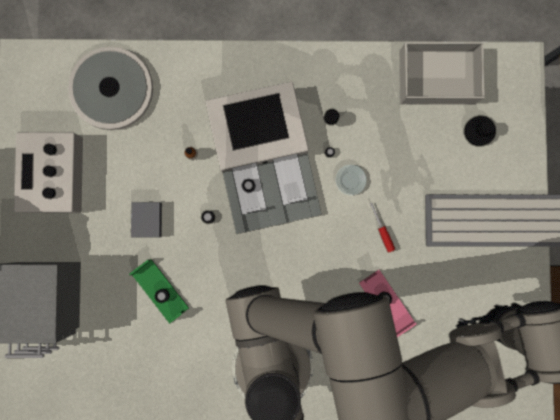

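The scene view shows the reader at about (350,235), with the disc on a tray at (318,213). In the top view the disc is at (248,185), in the left bay, and the empty tray is at (290,180). The green (160,290) and pink (388,302) look-alikes stand apart from the reader, and so do small black knobs at (208,216) and (330,152). The tray in the reader that carries the disc fits the description. I'll confirm it in a crop and measure.

```bash
python3 - <<'E'
from h import *
t=dict(np.load('pics/top.npz')); s=dict(np.load('pics/scene.npz'))
a=cv2.resize(t['img'][140:240,215:335],None,fx=4,fy=4,interpolation=cv2.INTER_CUBIC)
b=cv2.resize(s['img'][180:280,240:330],None,fx=4,fy=4,interpolation=cv2.INTER_CUBIC)[:400]
c=np.hstack([cv2.resize(a,(440,367)),b[:367]]);cv2.imwrite('pics/crop1.png',cv2.convertScaleAbs(c[:,:800,::-1],alpha=1.4))
for n,q in(('top',t),('scene',s)):
    P=pts(q); img=q['img'].astype(int)
    near=lambda z0,z1:(P[...,2]>z0)&(P[...,2]<z1)
    m=near(.066,.082)&(np.arange(560)[None]>200)&(np.arange(560)[None]<420)&(np.arange(420)[:,None]<310)
    if n=='top': m&=(np.arange(420)[:,None]<190)
    k,l,st,ce=cv2.connectedComponentsWithStats(m.astype(np.uint8))
    i=1+np.argmax(st[1:,4]); w=P[l==i]
    r=cv2.minAreaRect((w[:,:2]*1000).astype(np.float32)); print(n,'housing',r,np.median(w[:,2]),cv2.boxPoints(r).round().tolist())
P=pts(t)
print('z/mm every 3 px'); 
for v in range(154,236,3): print(v,[int(round(x*1000)) if x==x else -1 for x in P[v,228:330:4,2]])
for uv in((248,185),(253,212),(297,205),(266,164),(237,230),(324,212)): print(uv,P[uv[1],uv[0]].round(4))
E
```

```text
top housing ((678.429443359375, 44.71314239501953), (202.07424926757812, 250.34613037109375), 12.744500160217285) 0.07604404627514083 [[552.0, 145.0], [607.0, -100.0], [805.0, -55.0], [749.0, 189.0]]
scene housing ((679.1950073242188, 45.1728515625), (202.19923400878906, 258.4797058105469), 13.293829917907715) 0.07533523488000365 [[551.0, 148.0], [611.0, -104.0], [807.0, -57.0], [748.0, 194.0]]
z/mm every 3 px
154 [83, 80, 75, 72, 73, 76, 77, 77, 75, 72, 74, 74, 77, 77, 72, 76, 71, 23, 44, 24, 2, -6, 0, 1, 2, 16]
157 [82, 76, 76, 76, 74, 73, 78, 77, 71, 72, 73, 74, 71, 65, 25, 22, 18, 17, 25, 23, -3, 2, -3, 5, 5, 15]
160 [79, 70, 77, 74, 74, 76, 76, 75, 72, 71, 61, 42, 20, 28, 20, 20, 18, 29, 22, 25, 25, 1, -5, -1, 4, 0]
163 [74, 72, 71, 78, 77, 74, 66, 10, 38, 38, 25, 27, 19, 28, 22, 26, 26, 18, 23, 22, 21, -1, 2, 3, 4, 4]
166 [76, 70, 73, 64, 21, 20, 26, 25, 22, 25, 25, 23, 25, 26, 24, 24, 26, 23, 25, 23, 26, 1, 2, 6, 4, 5]
169 [61, 23, 21, 27, 21, 22, 29, 26, 22, 15, 19, 27, 22, 28, 20, 27, 21, 23, 7, 21, 25, -2, -2, -2, 4, 0]
172 [29, -1, 27, 24, 21, 21, 28, 23, 24, 25, 25, 25, 2
[... 1735 characters left out ...]
 -3, 4, 0]
223 [6, 5, 22, 18, 12, 16, 16, 8, 14, 11, 14, 23, 19, 20, 1, 0, 0, 1, 2, 4, -3, 6, 0, 2, 5, -5]
226 [3, 3, 19, 18, 10, 11, 13, 14, 8, 17, 14, 3, -1, 1, 5, -1, -4, 3, -2, 0, 0, 2, -3, -4, -4, 3]
229 [2, 3, 24, 23, 12, 13, 12, 13, -3, -2, 5, 5, 1, 8, 3, 3, -2, 5, 8, 3, 5, 4, -4, -3, 0, -4]
232 [-4, -1, 18, 19, 12, 0, 1, 4, 0, -2, 2, 6, 5, 6, 3, 1, 6, 1, 3, 4, 2, -1, -5, -2, -2, 5]
235 [-1, 6, 3, -4, 2, 1, -1, 1, 3, 2, 6, -1, 1, 3, 4, 4, 1, 4, 1, 1, 1, 8, -1, 4, -1, 1]
(248, 185) [0.515  0.0686 0.0438]
(253, 212) [0.4404 0.0554 0.0159]
(297, 205) [ 0.4606 -0.0705  0.0164]
(266, 164) [0.5776 0.0184 0.0228]
(237, 230) [0.3888 0.1003 0.0239]
(324, 212) [ 4.414e-01 -1.495e-01 -4.000e-04]
```

View pics/crop1.png

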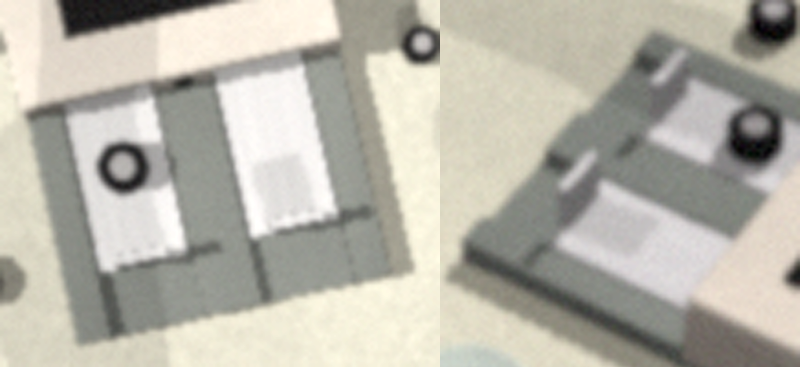

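The crop confirms it: the left bay's tray carries the disc and the right bay's tray is empty. Next I'll measure the loaded tray's tab in the bay frame.

```bash
cat >> h.py <<'E'
th=np.deg2rad(12.9); X=np.array([np.cos(th),np.sin(th)]); Y=np.array([-X[1],X[0]]); M=np.array([.5795,.0225])
def bay(P): d=P[...,:2]-M; return np.dstack([d@X,d@Y,P[...,2]])
def tab(s,lat):
    B=bay(pts(s)); m=(abs(B[...,1]-lat)<.03)&(B[...,0]<-.03)&(B[...,0]>-.2)&(B[...,2]>.052)&(B[...,2]<.075)
    return B[m]
E
python3 - <<'E'
from h import *
for n in('top','scene'):
    s=dict(np.load(f'pics/{n}.npz'))
    for lat in(.06,-.06):
        w=tab(s,lat)*1000; print(n,lat,len(w),np.median(w,0).round(1),np.percentile(w,[3,97],axis=0).round(1).tolist())
        B=bay(pts(s)); m=(abs(B[...,1]-lat)<.03)&(B[...,0]<-.03)&(B[...,0]>-.2)&(s['img'].min(-1)>150); w=B[m]*1000
        if len(w):print('  bright',len(w),np.median(w,0).round(1),w[:,0].min().round(1))
o=env.get_obs(); from scipy.spatial.transform import Rotation as R
A=R.from_quat(o['orientation']).as_matrix(); print(A.round(3)); 
T=M-.125*X-.04*X*0+.06*Y
print('yaw tool x',np.degrees(np.arctan2(A[1,0],A[0,0])))
E
```

```text
top 0.06 44 [-123.9   59.7   63.2] [[-127.6, 40.8, 58.6], [-119.8, 77.9, 69.2]]
  bright 467 [-96.7  59.4  22.9] -199.8
top -0.06 44 [-123.3  -60.5   63.8] [[-127.1, -78.7, 61.0], [-119.2, -41.6, 69.5]]
  bright 805 [-85.4 -59.8  22.5] -199.8
scene 0.06 55 [-121.5   58.6   61.4] [[-128.0, 39.7, 53.0], [-118.5, 78.9, 67.3]]
  bright 22 [-94.5  35.4  20.5] -115.2
scene -0.06 66 [-120.5  -61.3   63. ] [[-126.2, -80.2, 52.8], [-117.2, -40.4, 68.5]]
  bright 265 [-53.1 -63.3  22.7] -117.1
[[ 0.936  0.352 -0.   ]
 [ 0.352 -0.936  0.001]
 [ 0.    -0.001 -1.   ]]
yaw tool x 20.614915012929107
```

Both views agree. The loaded tray's tab centre is at (-124, 60) mm in the bay frame and its top is at about 63 mm, as expected. I'll move out first at safe height with the fingers closing, and turn to align tool x with the push direction.

Request:
{"fn": "apply_moves", "kwargs": {"increments": [{"linear": [5,-1.5,0],"turn": 0.2,"claw": 1},{"linear": [10,-3,0],"turn": 0.4,"claw": 1},{"linear": [15,-4.5,0],"turn": 0.6,"claw": 1},{"linear": [20,-6,0],"turn": 0.8,"claw": 1},{"linear": [24,-7,0],"turn": 0.96,"claw": 1}], "force": 40}}

```text
clock: 0.6
position: [0.3859, -0.3397, 0.2501]
orientation: [0.994, 0.112, -0.0, -0.0]
contact_force: [-0.7, -0.4, 0.5]
opening: 0.145
finger_force: 0.0
```

Request:
{"fn": "apply_moves", "kwargs": {"increments": [{"linear": [1,-4.5,0],"turn": 0,"claw": 1},{"linear": [2,-9,0],"turn": 0,"claw": 1},{"linear": [3,-13.5,0],"turn": 0,"claw": 1},{"linear": [4,-18,0],"turn": 0,"claw": 1},{"linear": [5,-22.5,0],"turn": 0,"claw": 1}]}}

```text
clock: 1.1
position: [0.3827, -0.1091, 0.2501]
orientation: [0.994, 0.112, -0.0, -0.0]
contact_force: [0.2, 0.4, 0.3]
opening: 0.003
finger_force: 0.0
```

Request:
{"fn": "apply_moves", "kwargs": {"increments": [{"linear": [1,-4.5,0],"turn": 0,"claw": 1},{"linear": [2,-9,0],"turn": 0,"claw": 1},{"linear": [3,-13,0],"turn": 0,"claw": 1},{"linear": [3.5,-14.5,0],"turn": 0,"claw": 1},{"linear": [3.5,-14.5,0],"turn": 0,"claw": 1}]}}

```text
clock: 1.6
position: [0.3845, 0.04, 0.2501]
orientation: [0.993, 0.115, -0.0, -0.0]
contact_force: [0.4, -0.9, 0.8]
opening: 0.001
finger_force: 0.0
```

```bash
cat >> h.py <<'E'
def st():
    o=env.get_obs(); p=np.array(o['position']); q=np.array(o['orientation']); b=bay(p[None,None])[0,0]*1000; f=np.array(o['contact_force'])
    print('t',o['clock'],'bay',b.round(1),'yaw',np.degrees(2*np.arctan2(q[1],q[0])).round(2),'tilt',q[2:].round(4),'F along',round(float(f[:2]@X),2),'lat',round(float(f[:2]@Y),2),'z',f[2].round(2),'open',round(float(o['opening']),3))
E
python3 -c "from h import *; st()"
```

```text
t 1.6 bay [-186.2   60.6  250.1] yaw 13.15 tilt [-0.0001 -0.0001] F along 0.19 lat -0.96 z 0.76 open 0.001
```

Request:
{"fn": "apply_moves", "kwargs": {"increments": [{"linear": [0,0,4.5],"turn": 0,"claw": 1},{"linear": [0,0,9],"turn": 0,"claw": 1},{"linear": [0,0,13.5],"turn": 0,"claw": 1},{"linear": [0,0,17.5],"turn": 0,"claw": 1},{"linear": [0,0,19.7],"turn": 0,"claw": 1}]}}

```text
clock: 2.1
position: [0.3833, 0.0373, 0.0507]
orientation: [0.994, 0.112, -0.002, -0.0]
contact_force: [0.0, -0.0, -1.2]
opening: 0.0
finger_force: 0.0
```

Request:
{"fn": "apply_moves", "kwargs": {"increments": [{"linear": [1,0,0],"turn": 0,"claw": 1},{"linear": [2,0,0],"turn": 0,"claw": 1},{"linear": [3,0,0],"turn": 0,"claw": 1},{"linear": [3.5,0,0],"turn": 0,"claw": 1},{"linear": [3.5,0,0],"turn": 0,"claw": 1}]}}

```text
clock: 2.6
position: [0.4206, 0.0462, 0.0543]
orientation: [0.994, 0.113, 0.001, 0.0]
contact_force: [0.3, -0.1, 0.1]
opening: 0.004
finger_force: 0.0
```

```bash
python3 - <<'E'
from h import *
st()
for n in('top','scene'):
    s=snap(n); w=tab(s,.06)*1000
    if len(w): print(n,len(w),np.median(w,0).round(1))
s['img']=s['img'][170:290,230:390]; cv2.imwrite('pics/sc2.png',cv2.resize(s['img'],None,fx=5,fy=5,interpolation=cv2.INTER_CUBIC)[:,:,::-1])
E
```

```text
t 2.6 bay [-149.6   58.5   54.3] yaw 12.96 tilt [0.0015 0.0003] F along 0.27 lat -0.16 z 0.12 open 0.004
top 1 [-49.7  63.9  53.9]
scene 90 [-125.3   54.3   61.8]
```

View pics/sc2.png

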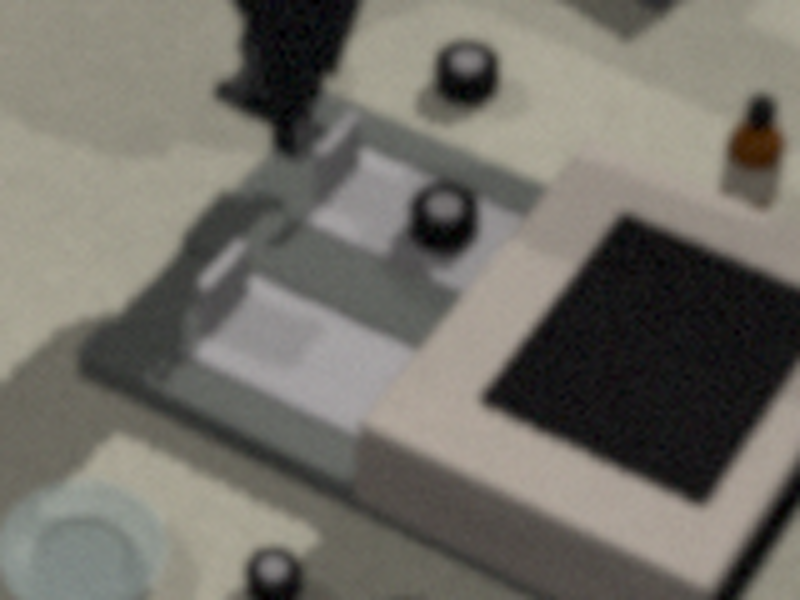

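The closed fingers (280,140) stand just outside the loaded tray's tab (335,145), with both trays untouched. I'll push now: quick until the earliest possible stop, then slow.

Request:
{"fn": "apply_moves", "kwargs": {"increments": [{"linear": [0.8,0,0],"turn": 0,"claw": 1},{"linear": [1.6,0,0],"turn": 0,"claw": 1},{"linear": [2.4,0,0],"turn": 0,"claw": 1},{"linear": [3.1,0,0],"turn": 0,"claw": 1},{"linear": [3.5,0,0],"turn": 0,"claw": 1}]}}

```text
clock: 3.2
position: [0.454, 0.0541, 0.0532]
orientation: [0.994, 0.113, 0.0, 0.0]
contact_force: [-1.4, 0.3, 0.6]
opening: -0.003
finger_force: 0.2
```

Request:
{"fn": "apply_moves", "kwargs": {"increments": [{"linear": [0.3,0,0],"turn": 0,"claw": 1},{"linear": [0.6,0,0],"turn": 0,"claw": 1},{"linear": [0.9,0,0],"turn": 0,"claw": 1},{"linear": [1.2,0,0],"turn": 0,"claw": 1},{"linear": [1.2,0,0],"turn": 0,"claw": 1}]}}

```text
clock: 3.7
position: [0.4653, 0.0566, 0.0534]
orientation: [0.994, 0.113, 0.0, 0.0]
contact_force: [0.3, -0.1, -0.4]
opening: 0.001
finger_force: 0.0
```

```bash
python3 -c "from h import *; st()"
```

```text
t 3.7 bay [-103.7   58.7   53.4] yaw 12.93 tilt [0.0003 0.0001] F along 0.3 lat -0.2 z -0.41 open 0.001
```

Request:
{"fn": "apply_moves", "kwargs": {"increments": [{"linear": [0.2,0,0],"turn": 0,"claw": 1},{"linear": [0.4,0,0],"turn": 0,"claw": 1},{"linear": [0.6,0,0],"turn": 0,"claw": 1},{"linear": [0.8,0,0],"turn": 0,"claw": 1},{"linear": [0.8,0,0],"turn": 0,"claw": 1}]}}

```text
clock: 4.2
position: [0.4729, 0.0584, 0.0533]
orientation: [0.994, 0.113, 0.0, 0.0]
contact_force: [-0.2, -0.2, -0.9]
opening: -0.001
finger_force: 0.0
```

Request:
{"fn": "apply_moves", "kwargs": {"increments": [{"linear": [0.15,0,0],"turn": 0,"claw": 1},{"linear": [0.3,0,0],"turn": 0,"claw": 1},{"linear": [0.45,0,0],"turn": 0,"claw": 1},{"linear": [0.6,0,0],"turn": 0,"claw": 1},{"linear": [0.6,0,0],"turn": 0,"claw": 1}]}}

```text
clock: 4.7
position: [0.4787, 0.0598, 0.0533]
orientation: [0.994, 0.113, 0.0, 0.0]
contact_force: [0.3, -0.3, -0.1]
opening: -0.002
finger_force: 0.0
```

Request:
{"fn": "apply_moves", "kwargs": {"increments": [{"linear": [0.15,0,0],"turn": 0,"claw": 1},{"linear": [0.3,0,0],"turn": 0,"claw": 1},{"linear": [0.45,0,0],"turn": 0,"claw": 1},{"linear": [0.6,0,0],"turn": 0,"claw": 1},{"linear": [0.6,0,0],"turn": 0,"claw": 1}]}}

```text
clock: 5.2
position: [0.4846, 0.0611, 0.0533]
orientation: [0.994, 0.113, 0.0, 0.0]
contact_force: [0.7, 0.4, 0.0]
opening: 0.004
finger_force: 0.0
```

Request:
{"fn": "apply_moves", "kwargs": {"increments": [{"linear": [0.15,0,0],"turn": 0,"claw": 1},{"linear": [0.3,0,0],"turn": 0,"claw": 1},{"linear": [0.45,0,0],"turn": 0,"claw": 1},{"linear": [0.6,0,0],"turn": 0,"claw": 1},{"linear": [0.6,0,0],"turn": 0,"claw": 1}]}}

```text
clock: 5.7
position: [0.4904, 0.0624, 0.0533]
orientation: [0.994, 0.113, 0.0, 0.0]
contact_force: [0.3, -0.4, -0.3]
opening: 0.002
finger_force: 0.0
```

```bash
python3 - <<'E'
from h import *
st(); s=snap('scene')
for lat in(.06,-.06):
    w=tab(s,lat)*1000; print(lat,len(w),np.median(w,0).round(1))
cv2.imwrite('pics/sc3.png',cv2.resize(s['img'][170:290,230:390],None,fx=5,fy=5,interpolation=cv2.INTER_CUBIC)[:,:,::-1])
E
```

```text
t 5.7 bay [-77.9  58.8  53.3] yaw 12.94 tilt [0.0002 0.0001] F along 0.14 lat -0.49 z -0.25 open 0.002
0.06 84 [-64.7  52.1  62.2]
-0.06 62 [-121.8  -60.3   62. ]
```

View pics/sc3.png

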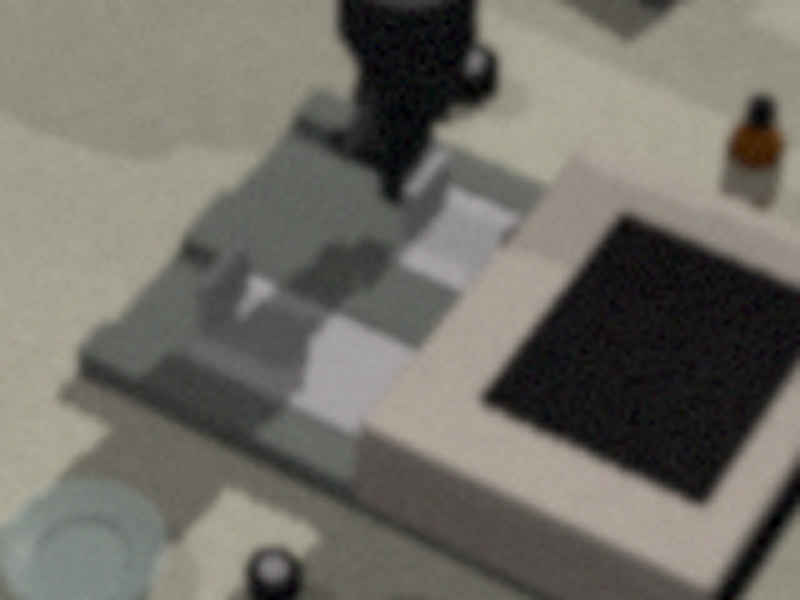

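The loaded tray is following the fingers: its tab is at (430,180) and the disc is already inside the bay. The empty tray at (240,290) hasn't moved. No stop felt yet, so I'll keep going slowly.

Request:
{"fn": "apply_moves", "kwargs": {"increments": [{"linear": [0.15,0,0],"turn": 0,"claw": 1},{"linear": [0.3,0,0],"turn": 0,"claw": 1},{"linear": [0.45,0,0],"turn": 0,"claw": 1},{"linear": [0.6,0,0],"turn": 0,"claw": 1},{"linear": [0.6,0,0],"turn": 0,"claw": 1}]}}

```text
clock: 6.25
position: [0.4963, 0.0638, 0.0533]
orientation: [0.994, 0.113, 0.0, 0.0]
contact_force: [0.6, 0.1, -0.9]
opening: 0.003
finger_force: 0.0
```

Request:
{"fn": "apply_moves", "kwargs": {"increments": [{"linear": [0.15,0,0],"turn": 0,"claw": 1},{"linear": [0.3,0,0],"turn": 0,"claw": 1},{"linear": [0.45,0,0],"turn": 0,"claw": 1},{"linear": [0.6,0,0],"turn": 0,"claw": 1},{"linear": [0.6,0,0],"turn": 0,"claw": 1}]}}

```text
clock: 6.75
position: [0.502, 0.0651, 0.0533]
orientation: [0.994, 0.113, 0.0, 0.0]
contact_force: [0.3, -0.6, 0.9]
opening: 0.004
finger_force: 0.0
```

Request:
{"fn": "apply_moves", "kwargs": {"increments": [{"linear": [0.15,0,0],"turn": 0,"claw": 1},{"linear": [0.3,0,0],"turn": 0,"claw": 1},{"linear": [0.45,0,0],"turn": 0,"claw": 1},{"linear": [0.6,0,0],"turn": 0,"claw": 1},{"linear": [0.6,0,0],"turn": 0,"claw": 1}]}}

```text
clock: 7.25
position: [0.507, 0.0664, 0.053]
orientation: [0.994, 0.113, -0.001, -0.0]
contact_force: [-5.1, -1.4, 1.9]
opening: -0.0
finger_force: 2.4
```

I can feel the stop: about 5.3 N, so it is pressed in by roughly 4 to 5 mm. I'll press a little further.

Request:
{"fn": "apply_moves", "kwargs": {"increments": [{"linear": [0.15,0,0],"turn": 0,"claw": 1},{"linear": [0.3,0,0],"turn": 0,"claw": 1},{"linear": [0.45,0,0],"turn": 0,"claw": 1},{"linear": [0.5,0,0],"turn": 0,"claw": 1},{"linear": [0.5,0,0],"turn": 0,"claw": 1}]}}

```text
clock: 7.75
position: [0.5111, 0.0675, 0.0529]
orientation: [0.994, 0.113, -0.002, -0.0]
contact_force: [-6.2, -1.0, 2.9]
opening: 0.002
finger_force: 3.6
```

At about 6.5 to 7 N the stop is pressed in by roughly 8 mm, well inside 3 to 20. I'll back straight off, slowly at first.

Request:
{"fn": "apply_moves", "kwargs": {"increments": [{"linear": [-0.2,0,0],"turn": 0,"claw": 1},{"linear": [-0.5,0,0],"turn": 0,"claw": 1},{"linear": [-1.0,0,0],"turn": 0,"claw": 1},{"linear": [-2.5,0,0],"turn": 0,"claw": 1},{"linear": [-5,0,0],"turn": 0,"claw": 1}]}}

```text
clock: 8.25
position: [0.4649, 0.0563, 0.0536]
orientation: [0.994, 0.113, 0.002, 0.0]
contact_force: [-0.7, -0.3, -0.9]
opening: -0.001
finger_force: 0.0
```

Request:
{"fn": "apply_moves", "kwargs": {"increments": [{"linear": [-2,0,-2],"turn": 0,"claw": 1},{"linear": [-5,0,-5],"turn": 0,"claw": 1},{"linear": [-5,0,-10],"turn": 0,"claw": 1},{"linear": [-5,0,-14],"turn": 0,"claw": 1},{"linear": [-5,0,-14],"turn": 0,"claw": 1}]}}

```text
clock: 8.75
position: [0.4181, 0.045, 0.1985]
orientation: [0.994, 0.113, 0.006, 0.001]
contact_force: [1.3, 0.3, -0.3]
opening: -0.001
finger_force: 0.0
```

```bash
python3 - <<'E'
from h import *
st(); s=snap('scene')
for lat in(.06,-.06):
    w=tab(s,lat)*1000; print(lat,len(w),np.median(w,0).round(1))
cv2.imwrite('pics/sc4.png',cv2.resize(s['img'][170:290,230:390],None,fx=5,fy=5,interpolation=cv2.INTER_CUBIC)[:,:,::-1])
E
```

```text
t 8.75 bay [-152.3   57.9  198.5] yaw 12.93 tilt [0.0061 0.0011] F along 1.3 lat -0.04 z -0.3 open -0.001
0.06 56 [-45.1  57.3  62.2]
-0.06 67 [-120.6  -61.5   62.3]
```

View pics/sc4.png

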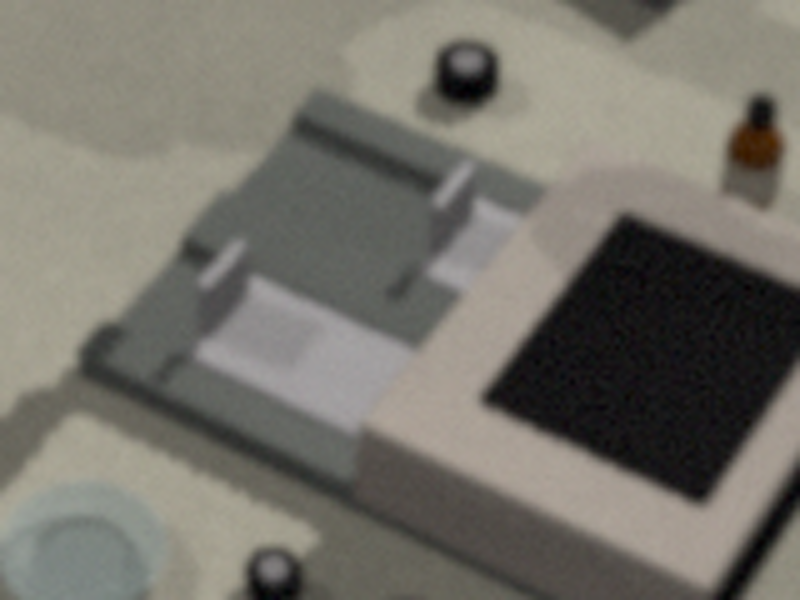

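The loaded tray's tab (450,200) stayed about 76 mm in from its start. The tray lies flat, the empty tray (220,270) hasn't moved, and the arm is clear of everything. Handing in.

```bash
python3 -c "
from cell import env
print(env.finish_job())"
```

```text
the job is handed in; nothing more can be done
None
```

I pushed the loaded tray in until it met the sprung stop and pressed it in by roughly 8 mm, judged from a push of about 6.5 N. I then let go and backed clear with the empty tray unmoved, and handed the job in at about 9 s; no verdict was shown.

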